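# Seat a rivet cap and hold the spring setter on it

### The job

One of the four brass rivets along the leather strap still has its cap standing proud on its post: press that cap fully home. Then draw the spring setter (the thickest, straight all-metal tool) out of the sloping tool stand and hold it upright, centred on that same cap, leaning on it lightly so that the sprung shank goes in about half of its travel, never so far that it bottoms and fires. Finish while holding it there, still gripped and still pushing, and leave everything else on the bench where it is.

Things in the scene. Friction and masses are not known exactly. Their poses are not given: they have to be found in the camera images.
- slab: Fixed dark steel slab 190 x 240 x 20 mm (x, y, z) lying level on the bench, left or right of the middle; origin at the centre of its underside. On it is fixed a grey cloth-covered board 150 x 210 x 4 mm. The white bone folder lies loose on the board.
- strap (a point): Middle of the top face of the brown leather strap across the board, 26 mm over the bench; strap 36 x 210 x 2 mm, along the slab's y at slab x = -25 mm. Axes as the slab. Four alike brass rivets stand in a row on it at y = -67.5, -22.5, 22.5 and 67.5 mm. Three are set: their caps, 15 mm across and 4 mm high, sit flat on the leather and are fixed.
- rivet: The rivet that is not yet set: a brass post fixed upright in the strap, in any of the four places. Origin on the axis at the leather's top face (26 mm over the bench), z up. It carries the cap.
- cap_top (a point): Centre of the flat top face (13 mm across) of the proud cap: brass, 15 mm across, 4 mm high. About 9.5 to 11 mm above the leather at the start; 4 mm above it (30 mm over the bench), level with the other three, when fully home.
- cap (a joint): How far the cap has been pushed down its post, in m, from 0 (its highest) to 0.007 (fully home). Starts between 0 and 0.0015. It grips the post: about 12 N on its top (from the shut fingertips, say) moves it, it stays where it is left and stops firmly at 0.007.
- rack: Fixed wooden tool stand 100 x 228 x 70 mm; origin at the centre of its underside, z up. Its block has three 16 mm holes, mouths at stand x = 0, y = -60, 0, 60 mm, 55 mm over the bench, between cheeks 62 mm high. The block's top slopes down to the stand's -x, so the tools lean 0.35 rad (20 degrees) from upright, tops towards its -x.
- setter: Spring setter, about 0.15 kg, in one of the three holes: straight round aluminium sleeve 24 mm in diameter, 105 mm long, finely ringed; from its lower end stands a sprung steel shank 13.6 mm thick and 40 mm long (in the hole at the start). Origin on the axis at the sleeve's lower end, which rests on the block; z along the axis to the top at +105 mm. Pull it out along its axis by over 45 mm.
- setter_tip (a point): Centre of the flat lower end face of the setter's shank, 40 mm below the sleeve's lower end when the spring is free; it moves with the shank.
- shank (a joint): How far the setter's shank has been pushed into the sleeve, in m: 0 free, 0.014 bottomed (it fires just before, at 0.013). Spring force about 2 N at 0, 4.8 N at 0.007, 7.6 N at 0.014: too weak to move the cap.
- awl: Bystander: awl with a pear-shaped wooden handle 34 mm thick and 71 mm high, in another hole of the stand; origin where the handle meets the block, z along its axis. Leave alone.
- drift: Bystander: slim dark steel drift 12 mm thick with a 20 mm collar, standing 88 mm out of the remaining hole; origin under the collar, z along its axis. Leave alone.
- folder: Bystander: white bone folder, 20 x 130 x 4 mm, lying along y on the board, about 45 to 50 mm to +x of the slab's centre; origin at the middle of its underside. Leave alone.
- mallet: Bystander: mallet lying at the back of the bench, hide head 56 mm thick, wooden handle along its +x, 215 mm long; origin under the head. Leave alone.
- paste: Bystander: paste jar 72 mm across and 95 mm high at the back; origin under its centre. Leave alone.
- glue: Bystander: bottle 60 mm across and 150 mm high at the back; origin under its centre. Leave alone.
- weight: Bystander: steel pressing weight 90 x 60 x 45 mm with a brass knob up to 78 mm; origin under its centre. Leave alone.
- tin: Bystander: open round tin of spare caps, 70 mm across and 22 mm high, at the back; origin under its centre. Leave alone.

How it is judged:
By the outcome, as a careful person would: the job done as asked, in the order asked, and still so for the second after the job is handed in, while the arm keeps its last pose, push and grip.
It also fails if it takes over 48 s, if anything falls off the work surface, if the arm or the gripper's body presses on something with over 40 N, if the wrist force passes 120 N, or if a joint passes its speed limit or range.

### The arm

A 6-joint arm with a two-finger parallel gripper is mounted at the origin on the work surface. World frame = base frame: x ahead of the robot, y to its left, z up, the work surface at z = 0. Lengths are in m, angles in rad, forces in N, time in s.
With the tool pointing down it reaches from about 0.325 to 0.775 m from the base axis. Payload 5.5 kg.
Tool frame: the origin (TCP) lies midway between the tips of the shut fingers; the grasp point (between the pads) lies 19 mm behind it; z points along the fingers, y is the line along which they close (so a half turn about z gives the same grasp; the last joint's range is limited). The gripper opens to 85 mm and grips with 20 to 120 N. Pads are 22 mm wide; open, the fingers measure 114 mm over their backs; the gripper's body (76 mm by 85 mm) begins 54 mm behind the grasp point. The pads swing forward as they close: fully open they stand 13 mm farther back than shut.
Start: joints at [-1.174, 0.091, 1.231, -0, 1.82, -0.057], TCP at [0.263, -0.539, 0.231] pointing down, gripper open.
Joint ranges: [-2.87, 2.87], [-0.86, 2.18], [0.17, 2.46], [-1.51, 4.65], [0.06, 2.69], [-2.65, 2.65]. Speed limits (rad/s): [2.57, 2.57, 3.01, 3.14, 3.14, 3.14].

### API

Orientations are given as a rotation vector (axis times angle).
In Python, from cell import arm, snapshot, workorder, cut_out, pinpoint gives the robot as it stands. The module is installed in compiled form; this text tells all that it offers.
- The arm moves only by the tool play_rows, never from a script. Its argument "plan" is a list of rows, each a list of 4 numbers: the shift along the tool's x, y, z in mm, then the turn about the tool's z in degrees. A call has 1 to 12 rows; each row shifts and turns the commanded pose from where the row before left it, along the tool's axes as they then stand; what a row does not reach is not made up. A row lasts 1/10 s, in which the tool goes at most 50 mm and 8.59 degrees, less where a joint would pass 70% of its speed; a pose out of reach is approached as far as the arm can. A call with a gripper value outside its range is refused whole. "fingers" is the gripper command: -1 is fully open, 1 is shut, values between are in proportion, set as the call begins (left out, the last holds). The fingers move at their own pace and stop on an object; "force" is the grip in N (left out, the last holds). Time passes only in rows, so rows that do not move let the fingers close. It gives the time, the measured TCP pose, the force, the opening and the grip force at its end, in the units of the state.
- arm.observe(): the state, without advancing time (a new reading comes with each control period).
- snapshot(name): name is "side" or "top" or "wrist"; returns a dict with "color" (384x512x3 uint8, blue, green, red), "intrinsics" (3x3 intrinsics, pixels), "eye" and "attitude" of the camera in the world. Camera axes: x right, y down, z forward; pixel columns grow to the right and rows downward; lengths in m; the calibration is good to about 2 mm. A picture is of the moment at which its call begins. There is no depth.
- workorder.finish_job(): hands the job in; it is judged then, once.
Trained networks look in a picture, given as the dict that the camera call returned (one of the last four; its "shot" number tells which), for a name from the list of things; names that differ only in an ending like _2 or _b are one class to them, and where a whole thing is asked for, a point or a joint stands for the part that bears it (a point fixed in the world has none). Each returns a list of dicts, best first, with "conf" (0 to 1); they miss things now and then, are a little off and sometimes report something else, mostly with a low value. They report only what shows in the picture. A call takes as long as a camera call.
- cut_out(picture, name): "mask" (384x512 bool, what is visible of it).
- pinpoint(picture, name): "point" ([x, y, z] in m, in world coordinates, good to about 4 mm: a listed point, or the origin of a listed thing).
The state is a dict: "time": time; "qpos": joint angles; "qvel": joint speeds; "tau": joint torques, N m; "position": TCP position; "tcp_rot": TCP orientation; "force": force on the tool from outside, world axes, zero at the start; "wrist_torque": the same for the moment, N m; "width": finger opening in m; "finger_force": force on a finger pad.
Only numpy, scipy, OpenCV 4.12 (cv2) and the standard library are available. Lean on these libraries where they do the work, as an engineer would, in place of code of your own. Each camera call takes 0.05 s, during which the arm holds its last target. There are 200 camera calls.

## Working session

There is one attempt and no reset: what is moved stays moved. The work goes in short steps, Python scripts to look and compute and a tool call to move; the robot and the scene stay as the last step left them, time stands still between calls to the robot, and variables do not carry over. Pictures are saved under pics/ and viewed, at most 10 in all, crops included, and the job is handed in when it is done.

Besides the shell and the picture viewer there is one more tool, called after ">>>" by a JSON object that holds its "fn" and its "kwargs". play_rows: Moves the arm, as the interface text tells. Its arguments: {"type":"object","properties":{"plan":{"type":"array","items":{"type":"array","items":{"type":"number"}}},"fingers":{"type":"number"},"force":{"type":"number"}},"required":["plan"]}

```bash
mkdir -p pics; cat > h.py <<'E'
import numpy as np, cv2
from scipy.spatial.transform import Rotation as R
from cell import arm, snapshot, workorder, cut_out, pinpoint
def uv(p,P):
    A=np.array(p["attitude"]); A=A if A.shape==(3,3) else R.from_rotvec(A).as_matrix()
    c=A.T@(np.array(P)-np.array(p["eye"])); k=np.array(p["intrinsics"])@c; return k[:2]/k[2]
def ray(p,u,v,z):
    A=np.array(p["attitude"]); A=A if A.shape==(3,3) else R.from_rotvec(A).as_matrix()
    d=A@np.linalg.inv(np.array(p["intrinsics"]))@[u,v,1]; e=np.array(p["eye"]); return e+d*(z-e[2])/d[2]
E
python3 - <<'E'
from h import *
np.set_printoptions(precision=4,suppress=True)
for n in ["top","side"]:
    p=snapshot(n); cv2.imwrite(f"pics/{n}.png",p["color"]); print(n,np.array(p["eye"]),np.array(p["attitude"]).shape)
    for t in ["slab","strap","rivet","cap_top","rack","setter","awl","drift","folder"]:
        print(t,[(np.array(r["point"]),round(r["conf"],2),uv(p,r["point"]).round()) for r in pinpoint(p,t)[:2]])
s=arm.observe();print(s)
E
```

```text
top [0.4419 0.0883 1.2543] (3,)
slab [(array([ 0.5151, -0.2262, -0.0002]), 0.76, array([363., 209.]))]
strap [(array([ 0.4953, -0.2304,  0.0275]), 0.55, array([366., 214.]))]
rivet []
cap_top []
rack [(array([ 0.568 ,  0.1816, -0.0011]), 0.62, array([234., 191.]))]
setter [(array([0.5514, 0.1231, 0.053 ]), 0.66, array([252., 195.]))]
awl []
drift [(array([0.5692, 0.1843, 0.0504]), 0.47, array([232., 189.]))]
folder [(array([ 0.5731, -0.2272,  0.0221]), 0.63, array([364., 190.]))]
side [0.2782 0.9781 0.6075] (3,)
slab [(array([ 0.5196, -0.2249,  0.0008]), 0.73, array([289., 164.]))]
strap [(array([ 0.4981, -0.2302,  0.0281]), 0.78, array([296., 157.])), (array([0.385 , 0.4963, 0.0031]), 0.3, array([278., 338.]))]
rivet [(array([0.5674, 0.1836, 0.0616]), 0.65, array([238., 209.]))]
cap_top [(array([0.5671, 0.1844, 0.0569]), 0.62, array([238., 211.]))]
rack [(array([0.5667, 0.1841, 0.001 ]), 0.72, array([239., 229.]))]
setter [(array([0.5472, 0.1235, 0.0585]), 0.59, array([252., 199.]))]
awl [(array([0.5818, 0.2389, 0.0589]), 0.69, array([225., 221.]))]
drift [(array([0.5696, 0.1839, 0.0624]), 0.63, array([237., 209.]))]
folder [(array([ 0.5712, -0.2252,  0.0227]), 0.67, array([275., 157.]))]
{'time': 1.0, 'qpos': array([-1.1737,  0.0911,  1.2307, -0.    ,  1.8198, -0.0567]), 'qvel': array([-0.0019,  0.0006,  0.0011,  0.0001,  0.0007, -0.0006]), 'tau': array([  0.    , -45.8482, -41.8101,   0.0001,   0.0007,   0.    ]), 'position': array([ 0.263 , -0.5393,  0.2313]), 'tcp_rot': array([ 3.061 ,  0.7067, -0.    ]), 'force': array([-0.1899,  0.1953, -0.222 ]), 'wrist_torque': array([0.0212, 0.0007, 0.0457]), 'finger_force': 0.0, 'width': 0.08537675437294137}
```

```bash
python3 - <<'E'
import cv2,numpy as np
a=cv2.imread("pics/top.png");b=cv2.imread("pics/side.png")
A=cv2.resize(a[130:260,190:430],None,fx=3.3,fy=3.3)[:, :792]
cv2.imwrite("pics/t1.png",A[:600]); 
B=cv2.resize(b[100:280,150:390],None,fx=3.3,fy=3.3);cv2.imwrite("pics/s1.png",B[:598])
E
```

```text
(no output)
```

View pics/t1.png

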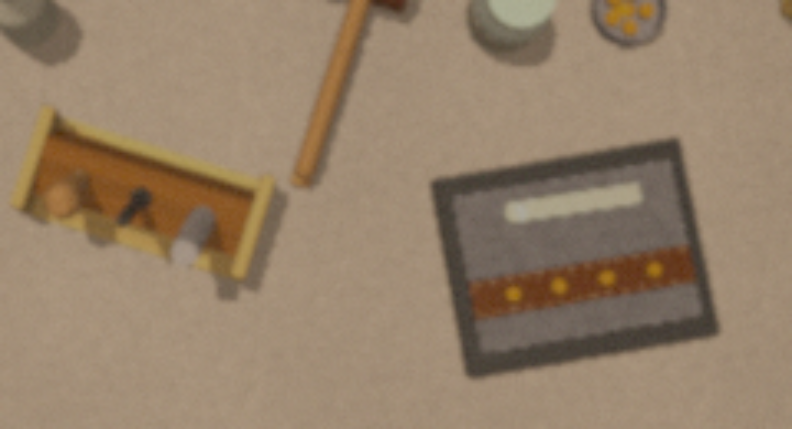

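View pics/s1.png

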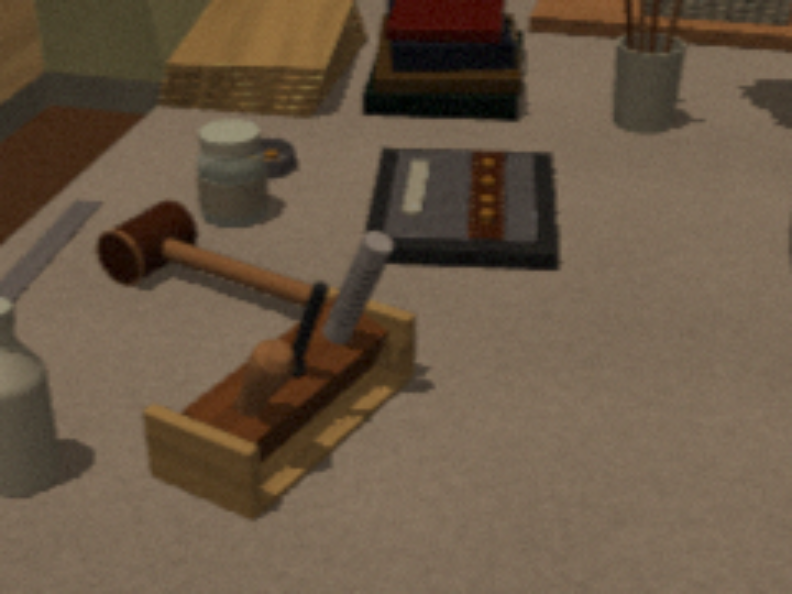

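The top view (crop) shows the stand at left: pale setter at about (193,235), nearest the -y cheek, drift at (135,205), awl at (65,195). The strap at right has rivets at about (513,294), (559,287), (607,278) and (654,270). The side view agrees, but which cap is proud isn't visible, so I'll look from close by.

>>> {"fn": "play_rows", "kwargs": {"plan": [[32, -16, 0, 0], [32, -16, 0, 0], [32, -16, 0, 0], [32, -16, 0, 0], [32, -16, 0, 0], [32, -16, 0, 0], [32, -16, 0, 0], [32, -16, 0, 0], [32, -16, 0, 0], [32, -16, 0, 0]], "fingers": 1, "force": 40}}

```text
time: 2.0
position: [0.4812, -0.2539, 0.2315]
tcp_rot: [3.061, 0.707, 0.001]
force: [0.5, 0.2, 0.4]
width: -0.0004
finger_force: 0.0
```

```bash
python3 - <<'E'
from h import *
np.set_printoptions(precision=4,suppress=True)
p=snapshot("wrist"); cv2.imwrite(f"pics/w1.png",p["color"]); print(np.array(p["eye"]),R.from_rotvec(p["attitude"]).as_matrix())
for t in ["slab","strap","rivet","cap_top","folder"]:
    print(t,[(np.array(r["point"]),round(r["conf"],2),uv(p,r["point"]).round()) for r in pinpoint(p,t)[:2]])
s=arm.observe();print(s["position"],s["tcp_rot"],s["width"])
E
```

```text
[ 0.5543 -0.2171  0.3731] [[ 0.4381 -0.8527 -0.2846]
 [-0.8989 -0.4153 -0.1394]
 [ 0.0007  0.3169 -0.9485]]
slab [(array([ 0.5186, -0.2236,  0.0043]), 0.64, array([243., 118.])), (array([ 0.4802, -0.1667,  0.0289]), 0.46, array([179., 130.]))]
strap [(array([ 0.4932, -0.2281,  0.0247]), 0.79, array([236., 143.]))]
rivet [(array([ 0.4797, -0.1681,  0.0259]), 0.6, array([180., 130.]))]
cap_top [(array([ 0.4823, -0.1627,  0.0316]), 0.74, array([175., 127.]))]
folder [(array([ 0.5658, -0.2269,  0.0239]), 0.56, array([265.,  80.]))]
[ 0.4801 -0.2559  0.2313] [ 3.061   0.7055 -0.0005] 8.976533909225909e-05
```

View pics/w1.png

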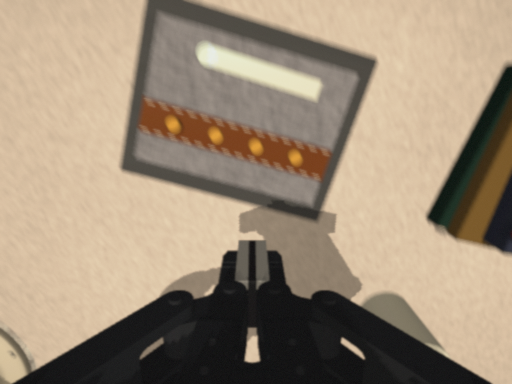

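The wrist view shows the four caps at about (173,124), (216,135), (256,146) and (295,157). The leftmost looks biggest and so proud, which I'll check against the equal 45 mm spacing.

```bash
cat >> h.py <<'E'
def caps(p,lo,hi):
    hsv=cv2.cvtColor(p["color"],cv2.COLOR_BGR2HSV)
    m=((hsv[...,0]>14)&(hsv[...,0]<28)&(hsv[...,1]>140)&(hsv[...,2]>130)).astype(np.uint8)
    n,l,st,c=cv2.connectedComponentsWithStats(m)
    return [(c[i].round(1),st[i,4],ray(p,*c[i],0.029)) for i in range(1,n) if st[i,4]>lo and st[i,4]<hi]
E
python3 - <<'E'
from h import *
np.set_printoptions(precision=4,suppress=True)
p=snapshot("wrist")
c=caps(p,30,600)
for a in c: print(a)
E
```

```text
(array([172.9, 125.5]), np.int32(166), array([ 0.4806, -0.1616,  0.029 ]))
(array([215.7, 136.3]), np.int32(163), array([ 0.49  , -0.2071,  0.029 ]))
(array([255.9, 147.4]), np.int32(160), array([ 0.4981, -0.2511,  0.029 ]))
(array([295.3, 158.5]), np.int32(157), array([ 0.506 , -0.2953,  0.029 ]))
```

Spacings of 46.4, 44.7 and 44.9 mm confirm that the left cap (slab y = +67.5) is proud, at about (0.482, -0.163). I'll go above it.

>>> {"fn": "play_rows", "kwargs": {"plan": [[10, -20, 10, 0], [12, -22, 25, 0], [10.5, -20.7, 35, 0], [10, -20, 35, 0], [0, 0, 25, 0], [0, 0, 0, 0]]}}

```text
time: 2.95
position: [0.4798, -0.1618, 0.0969]
tcp_rot: [-3.057, -0.705, 0.01]
force: [0.3, -0.1, -0.7]
width: 0.0001
finger_force: 0.0
```

```bash
python3 - <<'E'
from h import *
np.set_printoptions(precision=4,suppress=True)
p=snapshot("wrist"); cv2.imwrite(f"pics/w2.png",p["color"])
for a in caps(p,30,2000): print(a, ray(p,*a[0],.036))
for t in ["rivet","cap_top"]:
    print(t,[(np.array(r["point"]),round(r["conf"],2),uv(p,r["point"]).round()) for r in pinpoint(p,t)[:2]])
s=arm.observe();print(s["position"],s["force"], uv(p,s["position"]))
E
```

```text
(array([256.4, 208. ]), np.int32(391), array([ 0.4807, -0.1636,  0.029 ])) [ 0.4831 -0.1623  0.036 ]
(array([316.8, 220.9]), np.int32(352), array([ 0.4906, -0.2066,  0.029 ])) [ 0.4928 -0.2038  0.036 ]
(array([375.3, 236.5]), np.int32(351), array([ 0.4986, -0.2506,  0.029 ])) [ 0.5004 -0.2464  0.036 ]
(array([432. , 251.5]), np.int32(355), array([ 0.5065, -0.2947,  0.029 ])) [ 0.5081 -0.289   0.036 ]
rivet [(array([ 0.4824, -0.1678,  0.0259]), 0.84, array([263., 207.]))]
cap_top [(array([ 0.4786, -0.1638,  0.0341]), 0.91, array([255., 213.]))]
[ 0.4829 -0.1635  0.1031] [ 0.2513 -1.0079  0.2014] [259.6029 260.6251]
```

View pics/w2.png

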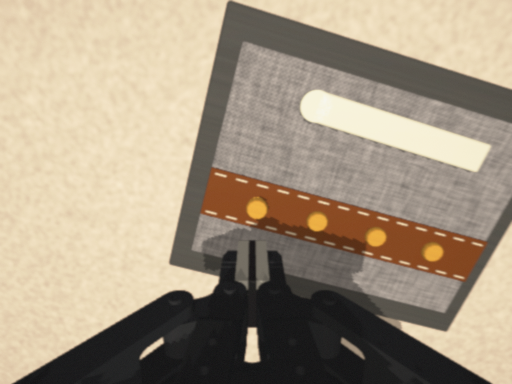

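The left cap, at (256,208), lies right under the fingertips, within 1 mm. I'll press it.

>>> {"fn": "play_rows", "kwargs": {"plan": [[0, -1, 25, 0], [0, 0, 25, 0], [0, 0, 10, 0], [0, 0, 3, 0], [0, 0, 3, 0], [0, 0, 3, 0], [0, 0, 2, 0], [0, 0, 1, 0], [0, 0, 1, 0], [0, 0, 0, 0]]}}

```text
time: 4.1
position: [0.4831, -0.1621, 0.032]
tcp_rot: [3.059, 0.706, 0.004]
force: [-5.3, 1.9, 10.3]
width: 0.0001
finger_force: 5.3
```

>>> {"fn": "play_rows", "kwargs": {"plan": [[0, 0, 1, 0], [0, 0, 1, 0], [0, 0, 1, 0], [0, 0, 0, 0]]}}

```text
time: 4.5
position: [0.4832, -0.1621, 0.0299]
tcp_rot: [3.058, 0.706, 0.004]
force: [-7.7, 2.2, 16.4]
width: 0.0002
finger_force: 7.9
```

>>> {"fn": "play_rows", "kwargs": {"plan": [[0, 0, 1, 0], [0, 0, 1, 0], [0, 0, 0, 0], [0, 0, 0, 0]]}}

```text
time: 4.9
position: [0.4832, -0.1621, 0.0298]
tcp_rot: [3.058, 0.706, 0.005]
force: [-13.1, 3.4, 25.7]
width: 0.0003
finger_force: 12.9
```

The cap stopped firmly at 0.0298 m with the force rising to 26 N, so it is home. I'll lift, travel to the stand and turn so the jaws close in the lean plane.

>>> {"fn": "play_rows", "kwargs": {"plan": [[0, 0, -10, 0], [0, 0, -30, 0], [0, 0, -50, 0], [5, -7, -45, 0], [20, -28, -35, 0], [24, -33, -25, 0], [26, -34, -25, 0], [26, -34, 0, 0], [26, -34, 0, 0], [26, -34, 0, 0], [26, -33.5, 0, 0], [0, 0, 0, 0]]}}

```text
time: 6.1
position: [0.5391, 0.1353, 0.2438]
tcp_rot: [-3.057, -0.715, -0.002]
force: [-1.1, -0.4, 0.2]
width: -0.0003
finger_force: 0.0
```

>>> {"fn": "play_rows", "kwargs": {"plan": [[0, 0, 0, -8.1], [0, 0, 0, -8.1], [0, 0, 0, -8.1], [0, 0, 0, -8.1], [0, 0, 0, -8.1], [0, 0, 0, -8.1], [0, 0, 0, 0]], "fingers": -1}}

```text
time: 6.8
position: [0.539, 0.1301, 0.2443]
tcp_rot: [2.498, 1.904, 0.002]
force: [-0.1, -0.9, 0.1]
width: 0.0852
finger_force: 0.0
```

```bash
python3 - <<'E'
from h import *
np.set_printoptions(precision=4,suppress=True)
s=arm.observe();print(s["position"],R.from_rotvec(s["tcp_rot"]).as_matrix(),s["qpos"])
ps=[snapshot("wrist"),snapshot("side"),snapshot("top")]; cv2.imwrite(f"pics/w3.png",ps[0]["color"])
print(ps[0]["eye"])
for p in ps:
  for t in ["rack","setter","setter_tip","awl","drift"]:
    print(t,[(np.array(r["point"]),round(r["conf"],2),uv(p,r["point"]).round()) for r in pinpoint(p,t)[:2]])
  m=cut_out(p,"setter")
  if m:
    v,u=np.nonzero(m[0]["mask"]); c=np.stack([u,v],1).astype(float); print("mask",len(u),m[0]["conf"],c.mean(0),c.min(0),c.max(0), np.linalg.eigh(np.cov(c.T)))
E
```

```text
[0.539  0.1301 0.2443] [[ 0.2649  0.9643  0.0016]
 [ 0.9643 -0.2649  0.    ]
 [ 0.0004  0.0015 -1.    ]] [ 0.1756 -0.0301  1.3312 -0.0003  1.8389  0.4436]
[0.5604 0.2096 0.386 ]
rack []
setter [(array([0.5497, 0.1257, 0.0548]), 0.66, array([263., 169.]))]
setter_tip [(array([ 0.7907, -0.0261,  0.0008]), 0.29, array([469., 220.]))]
awl [(array([0.5824, 0.2401, 0.0556]), 0.81, array([265.,  47.]))]
drift [(array([0.5691, 0.1859, 0.0536]), 0.88, array([266., 107.])), (array([0.5486, 0.1249, 0.0529]), 0.34, array([262., 169.]))]
mask 2010 0.6 [234.3567 183.3   ] [200. 158.] [271. 210.] EighResult(eigenvalues=array([ 60.427 , 443.1715]), eigenvectors=array([[-0.4943, -0.8693],
       [-0.8693,  0.4943]]))
rack [(array([ 0.5665,  0.1831, -0.0013]), 0.82, array([239., 229.])), (array([0.3832, 0.4975, 0.0016]), 0.57, array([279., 339.]))]
setter [(array([0.5477, 0.1254, 0.0565]), 0.85, array([252., 200.])), (array([ 0.4962, -0.2295,  0.0241]), 0.61, array([296., 158.]))]
setter_tip [(array([0.5492, 0.1255, 0.0546]), 0.15, array([251., 201.]))]
awl [(array([0.5822, 0.2399, 0.0582]), 0.59, array([225., 221.]))]
drift []
mask 301 0.59 [258.3422 186.2591] [249. 170.] [268. 203.] EighResult(eigenvalues=array([ 6.4244, 92.2207]), eigenvectors=array([[-0.9017, -0.4323],
       [-0.4323,  0.9017]]))
rack [(array([ 0.566 ,  0.1821, -0.0016]), 0.56, array([234., 192.]))]
setter []
setter_tip []
awl []
drift []
mask 695 0.73 [130.1683 247.5655] [115. 231.] [146. 264.] EighResult(eigenvalues=array([41.1508, 78.8666]), eigenvectors=array([[-0.859, -0.512],
       [-0.512,  0.859]]))
```

View pics/w3.png

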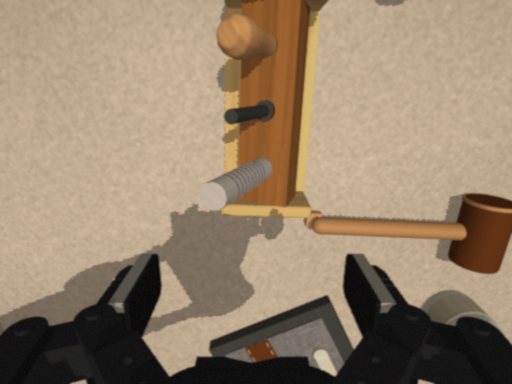

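The wrist view shows the setter's top face at about (215,194), its foot at (263,169), and the drift and awl above it in the frame. The jaws already lie across the lean plane. I'll check the projected axis.

```bash
python3 - <<'E'
from h import *
p=snapshot("wrist"); o=np.array([.5505,.126,.055]);a=np.array([-.329,.093,.94])
m=cut_out(p,"setter")[0]["mask"]
q=np.zeros((384,512),np.uint8); e1=np.array([.9625,-.271,0])*np.cos(.35)+np.array([0,0,1])*np.sin(.35); e2=np.cross(a,e1)
pts=np.array([uv(p,o+a*s+.012*(e1*np.cos(t)+e2*np.sin(t))) for s in (0,.105) for t in np.linspace(0,6.28,30)])
cv2.fillConvexPoly(q,cv2.convexHull(pts.astype(np.float32)).astype(int),1)
print("iou",(m&(q>0)).sum()/(m|(q>0)).sum()); 
for x in (m,q>0): v,u=np.nonzero(x); print(u.mean(),v.mean(),u.min(),u.max(),v.min(),v.max())
print(uv(p,o+a*.105),uv(p,o))
E
```

```text
iou 0.7109375
234.97297297297297 184.25548189699134 201 272 158 211
239.7183240787481 185.85764765270065 207 274 157 214
[221.91334265 200.17532196] [263.99603887 168.81122824]
```

>>> {"fn": "play_rows", "kwargs": {"plan": [[1, -8, 10, 0], [1, -9, 25, 0], [0, 0, 35, 0], [0, 0, 35, 0], [0, 0, 20, 0], [0, 0, 13, 0], [0, 0, 0, 0]]}}

```text
time: 8.65
position: [0.522, 0.1368, 0.1033]
tcp_rot: [-2.498, -1.903, 0.005]
force: [0.1, -0.2, -0.4]
width: 0.0853
finger_force: 0.0
```

```bash
python3 - <<'E'
from h import *
s=arm.observe();print(s["position"],s["force"])
p=snapshot("wrist");cv2.imwrite("pics/w4.png",p["color"])
E
```

```text
[0.5219507  0.13683355 0.10329541] [ 0.12298406 -0.187446   -0.35852305]
```

View pics/w4.png

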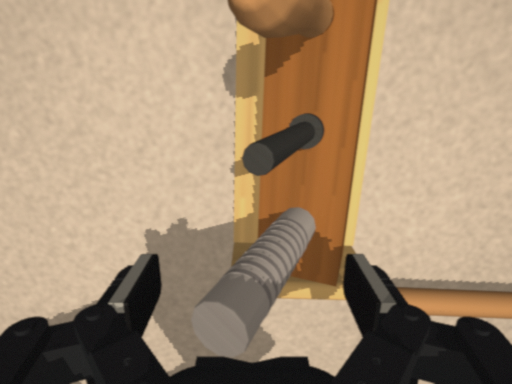

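The setter, running from (225,325) to (295,225), passes between the open fingers. I'll close gently.

>>> {"fn": "play_rows", "kwargs": {"plan": [[0, 0, 0, 0], [0, 0, 0, 0], [0, 0, 0, 0], [0, 0, 0, 0], [0, 0, 0, 0], [0, 0, 0, 0]], "fingers": 1, "force": 30}}

```text
time: 9.3
position: [0.5256, 0.1366, 0.108]
tcp_rot: [2.495, 1.9, 0.01]
force: [4.4, -2.6, 5.4]
width: 0.0347
finger_force: 28.4
```

>>> {"fn": "play_rows", "kwargs": {"plan": [[0, -1.7, -4.7, 0], [0, -1.7, -4.7, 0], [0, -1.7, -4.7, 0], [0, -1.7, -4.7, 0]]}}

```text
time: 9.7
position: [0.5192, 0.138, 0.125]
tcp_rot: [2.496, 1.899, 0.008]
force: [10.3, -3.4, -2.9]
width: 0.0345
finger_force: 29.4
```

>>> {"fn": "play_rows", "kwargs": {"plan": [[0, -1.7, -4.7, 0], [0, -1.7, -4.7, 0], [0, -1.7, -4.7, 0], [0, -1.7, -4.7, 0]]}}

```text
time: 10.1
position: [0.5125, 0.1398, 0.1436]
tcp_rot: [2.496, 1.899, 0.008]
force: [9.9, -1.8, -3.2]
width: 0.0345
finger_force: 29.4
```

```bash
python3 - <<'E'
from h import *
p=snapshot("side");cv2.imwrite("pics/s2.png",cv2.resize(p["color"][130:250,190:350],None,fx=5,fy=5,interpolation=2))
q=snapshot("wrist")
for x in(p,q):print([(r["point"],r["conf"]) for t in("setter","setter_tip") for r in pinpoint(x,t)[:1]])
E
```

```text
[([0.5358, 0.1283, 0.0891], 0.92), ([0.5543, 0.1265, 0.0551], 0.58)]
[([0.5359, 0.1327, 0.0871], 0.72), ([0.5461, 0.1242, 0.0541], 0.7)]
```

View pics/s2.png

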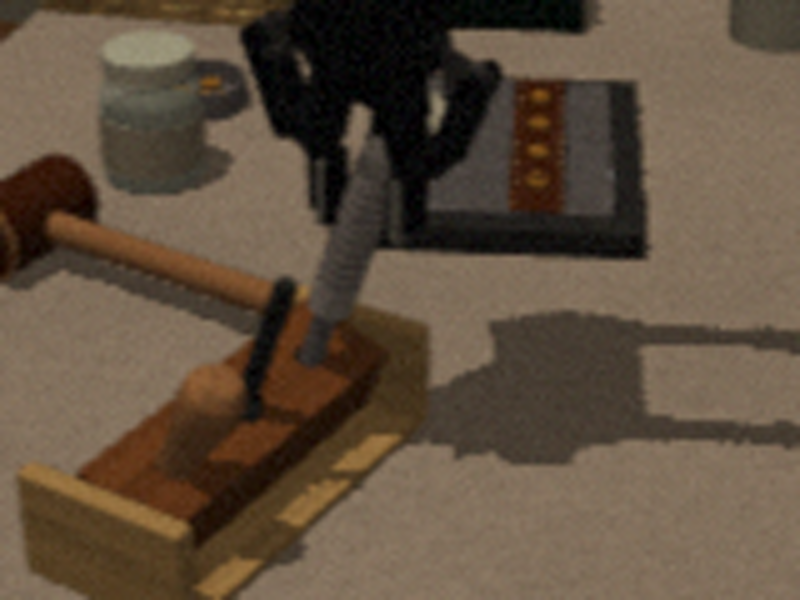

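The side view shows the sleeve lifted about 35 mm, at crop (350,240), with the shank tip still in the hole at (312,350), and the setter still tilted in the jaws. I'll keep going, straight up now, so that it can swing upright.

>>> {"fn": "play_rows", "kwargs": {"plan": [[0, -1, -4.5, 0], [0, 0, -5, 0], [0, 0, -5, 0], [0, 0, -5, 0], [0, 0, -6, 0], [0, 0, 0, 0], [0, 0, 0, 0]]}}

```text
time: 11.1
position: [0.5089, 0.1409, 0.1686]
tcp_rot: [2.499, 1.904, 0.001]
force: [-0.5, -0.1, -1.4]
width: 0.0227
finger_force: 31.0
```

The opening went to 22.7 mm with only the weight on the wrist, so the setter has swung parallel to the pads. I'll tighten, rise and travel.

>>> {"fn": "play_rows", "kwargs": {"plan": [[0, 0, 0, 0], [0, 0, 0, 0], [0, 0, -10, 0], [0, 0, -25, 0], [0, 0, -25, 0], [0, 0, -10, 0]], "force": 80}}

```text
time: 11.7
position: [0.5096, 0.1411, 0.2421]
tcp_rot: [2.497, 1.903, 0.007]
force: [0.3, 0.9, -1.8]
width: 0.0222
finger_force: 78.4
```

>>> {"fn": "play_rows", "kwargs": {"plan": [[-10, 2, 0, 0], [-25, 5, 0, 0], [-32, 6, 0, 0], [-32, 6, 0, 0], [-32, 6, 0, 0], [-32, 6, 0, 0], [-32, 6, 0, 0], [-32, 6, 0, 0], [-32, 6, 0, 0], [-25, 4, 0, 0], [-15.5, 2.3, 0, 0], [0, 0, 0, 0]]}}

```text
time: 12.9
position: [0.4818, -0.1643, 0.237]
tcp_rot: [-2.501, -1.899, 0.002]
force: [0.2, 0.0, -1.8]
width: 0.0224
finger_force: 78.4
```

```bash
python3 - <<'E'
from h import *
np.set_printoptions(precision=4,suppress=True)
s=arm.observe();print(s["position"],s["force"],s["width"],R.from_rotvec(s["tcp_rot"]).as_matrix())
ps=[snapshot(n) for n in("wrist","side","top")]
for p,n in zip(ps,"wst"):
  cv2.imwrite(f"pics/{n}5.png",p["color"])
  for t in("setter","setter_tip","cap_top","rivet"):print(n,t,[(np.array(r["point"]),r["conf"],uv(p,r["point"]).round()) for r in pinpoint(p,t)[:2]])
print(caps(ps[0],30,2000))
w=ps[0]["color"]; v=ps[1]["color"][90:210,230:340]
cv2.imwrite("pics/c5.png",np.hstack([cv2.resize(w[:,100:400],None,fx=1.5,fy=1.5)[:, :400],cv2.resize(v,(400,436))[:436] if 0 else cv2.copyMakeBorder(cv2.resize(v,(400,436)),0,140,0,0,0)]))
E
```

```text
[ 0.4818 -0.1643  0.237 ] [ 0.1917  0.0298 -1.7664] 0.02244503437590299 [[ 0.2683  0.9633 -0.0022]
 [ 0.9633 -0.2683  0.0004]
 [-0.0002 -0.0022 -1.    ]]
w setter [(array([ 0.4816, -0.162 ,  0.1663]), 0.66, array([251., 205.]))]
w setter_tip [(array([ 0.4781, -0.1633,  0.133 ]), 0.5, array([248., 193.])), (array([ 0.5701, -0.2257,  0.0245]), 0.44, array([340., 192.]))]
w cap_top [(array([ 0.4797, -0.1649,  0.0324]), 0.5, array([251., 165.])), (array([ 0.7593, -0.2824, -0.0035]), 0.46, array([491., 188.]))]
w rivet [(array([ 0.4827, -0.1676,  0.0263]), 0.47, array([254., 165.]))]
s setter [(array([ 0.4793, -0.16  ,  0.1733]), 0.69, array([299., 124.]))]
s setter_tip [(array([ 0.4871, -0.1574,  0.1315]), 0.61, array([296., 137.])), (array([ 0.5182, -0.2253,  0.0012]), 0.32, array([290., 164.]))]
s cap_top []
s rivet []
t setter [(array([ 0.4869, -0.163 ,  0.1704]), 0.65, array([355., 215.]))]
t setter_tip [(array([ 0.4859, -0.1629,  0.1707]), 0.46, array([355., 216.]))]
t cap_top [(array([ 0.7507, -0.1589,  0.0011]), 0.32, array([340., 135.]))]
t rivet []
[(array([252.2, 161.3]), np.int32(150), array([ 0.482 , -0.1619,  0.029 ])), (array([496.7, 186.5]), np.int32(516), array([ 0.7435, -0.2654,  0.029 ])), (array([269.4, 195.2]), np.int32(124), array([ 0.4904, -0.2059,  0.029 ])), (array([497.9, 204. ]), np.int32(111), array([ 0.7442, -0.2877,  0.029 ])), (array([285.2, 227.5]), np.int32(122), array([ 0.4983, -0.2505,  0.029 ]))]
```

View pics/c5.png

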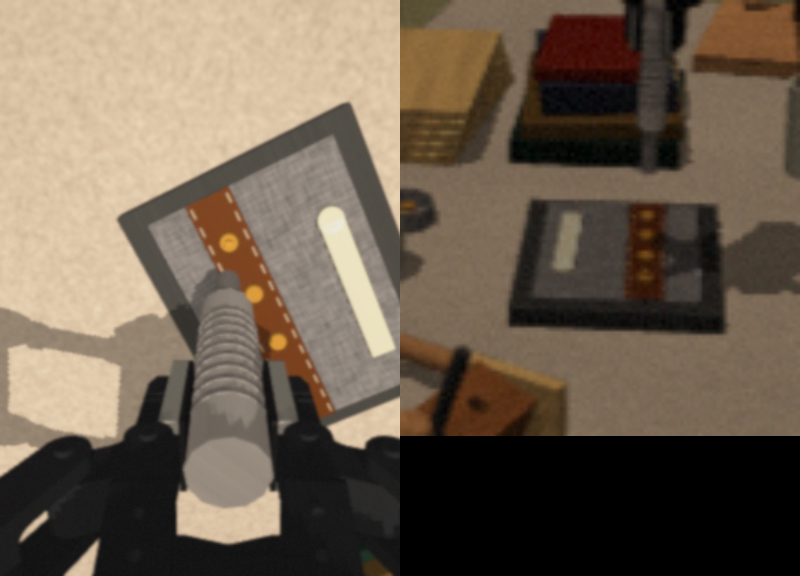

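The wrist and side views show the setter hanging upright in the jaws, with the tip at about (248,188) in the wrist picture and just beside the cap at (252,161). The four caps are now equally spaced, so the cap is home. I'll fit the setter's outline for tilt and tip offset.

```bash
cat > fit.py <<'E'
from h import *
from scipy.optimize import minimize
def sil(p,prm):
    x,y,z,tx,ty=prm; a=np.array([tx,ty,1.]);a/=np.linalg.norm(a)
    e1=np.cross(a,[0,1,0]);e1/=np.linalg.norm(e1);e2=np.cross(a,e1);t=np.array([x,y,z]); q=np.zeros((384*4,512*4),np.uint8)
    for s0,s1,r in((0,.042,.0068),(.04,.145,.012)):
        pts=np.array([uv(p,t+a*s+r*(e1*np.cos(k)+e2*np.sin(k))) for s in(s0,s1) for k in np.linspace(0,6.28,40)])
        cv2.fillConvexPoly(q,cv2.convexHull((4*pts+1.5).astype(np.float32)).round().astype(int),255)
    return cv2.resize(q,(512,384),interpolation=cv2.INTER_AREA)/255.
def run(p,x0,lim=None):
    m=cut_out(p,"setter")[0]["mask"].astype(float)
    f=lambda d:1-np.minimum(m,sil(p,x0+d)).sum()/np.maximum(m,sil(p,x0+d)).sum()+ 20*(max(0,abs(d[2])-.012))
    sx=np.vstack([np.zeros(5),np.diag([.006,.006,.008,.06,.06])])-np.array([.002,.002,.003,.02,.02])
    r=minimize(f,np.zeros(5),method="Nelder-Mead",options=dict(initial_simplex=sx,maxiter=400,xatol=1e-4,fatol=1e-4))
    return x0+r.x,r.fun,m
E
python3 - <<'E'
from fit import *
np.set_printoptions(precision=4,suppress=True)
T=arm.observe()["position"];p=snapshot("wrist")
for dz in(-.100,-.105):
    x,f,m=run(p,np.array([T[0],T[1],T[2]+dz,0,0])); print(x,x[:3]-T,f)
v,u=np.nonzero(m);print(u.min(),u.max(),v.min(),v.max())
E
```

```text
[ 0.4822 -0.16    0.1306 -0.0055 -0.0393] [-0.0005  0.0024 -0.1078] 0.03634326402631316
[ 0.4825 -0.1621  0.1298 -0.0111 -0.0278] [-0.0001  0.0003 -0.1086] 0.04477772100153288
222 281 180 338
```

The tip is within 1–2 mm of the cap centre and the lean is about 2°. I'll descend to just above the cap.

>>> {"fn": "play_rows", "kwargs": {"plan": [[0, 0, 10, 0], [0, 0, 20, 0], [0, 0, 22, 0], [0, 0, 20, 0], [0, 0, 10, 0], [0, 0, 4, 0], [0, 0, 0, 0]]}}

```text
time: 14.5
position: [0.4825, -0.1625, 0.1521]
tcp_rot: [-2.499, -1.903, 0.0]
force: [-0.6, 1.3, -1.1]
width: 0.0223
finger_force: 78.4
```

```bash
python3 - <<'E'
from fit import *
np.set_printoptions(precision=4,suppress=True)
s=arm.observe();T=s["position"];print(T,s["force"])
p=snapshot("wrist")
for dz in(-.103,-.107):
    x,f,m=run(p,np.array([T[0],T[1],T[2]+dz,0,-.01])); print(x,x[:3]-T,f)
print(caps(p,30,2000))
q=snapshot("side");x,f,m=run(q,np.array([T[0],T[1],T[2]-.107,0,-.01])); print("side",x,f)
a=p["color"][60:360,130:390];b=q["color"][100:190,240:330]
cv2.imwrite("pics/c6.png",np.hstack([cv2.resize(a,(400,461)),cv2.resize(b,(400,461))]))
E
```

```text
[ 0.4825 -0.1625  0.1521] [-0.6453  1.3178 -1.0695]
[ 0.4821 -0.1595  0.0438 -0.0078 -0.0456] [-0.0004  0.003  -0.1083] 0.02717359161817745
[ 0.4811 -0.1615  0.0428 -0.0001 -0.0382] [-0.0014  0.001  -0.1094] 0.03392091875883252
[(array([253.2, 179.4]), np.int32(34), array([ 0.4848, -0.157 ,  0.029 ])), (array([275.6, 227.9]), np.int32(94), array([ 0.4923, -0.2066,  0.029 ]))]
side [ 0.4844 -0.1661  0.0482 -0.0443  0.0541] 0.28762486689315947
```

View pics/c6.png

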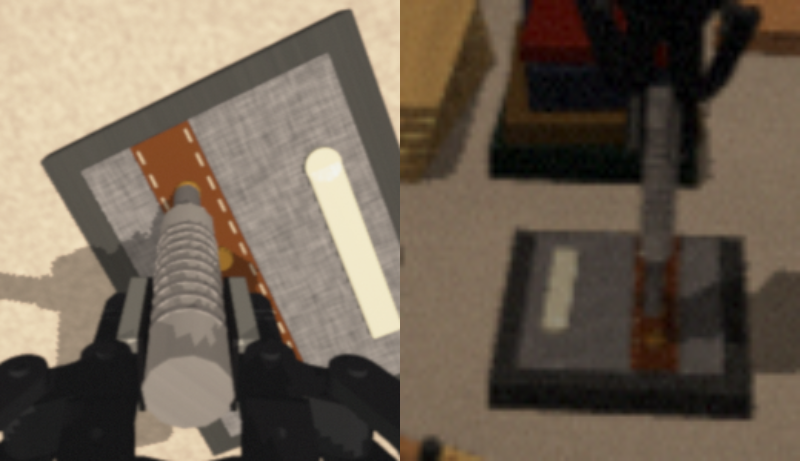

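The wrist view shows the tip at crop (187,195), right over the cap, whose rim shows at (187,185); the side view agrees. I'll shift 1 mm and go down to contact.

>>> {"fn": "play_rows", "kwargs": {"plan": [[-1, 0, 3, 0], [0, 0, 3, 0], [0, 0, 2, 0], [0, 0, 1, 0], [0, 0, 0, 0], [0, 0, 0, 0]]}}

```text
time: 15.35
position: [0.4824, -0.1635, 0.1434]
tcp_rot: [2.499, 1.904, 0.0]
force: [-0.2, 0.2, -1.1]
width: 0.0223
finger_force: 78.4
```

>>> {"fn": "play_rows", "kwargs": {"plan": [[0, 0, 1, 0], [0, 0, 1, 0], [0, 0, 0, 0], [0, 0, 0, 0]]}}

```text
time: 15.75
position: [0.4823, -0.1635, 0.1413]
tcp_rot: [-2.499, -1.904, 0.0]
force: [0.2, -0.9, -1.5]
width: 0.0225
finger_force: 78.4
```

>>> {"fn": "play_rows", "kwargs": {"plan": [[0, 0, 1, 0], [0, 0, 1, 0], [0, 0, 0, 0], [0, 0, 0, 0]]}}

```text
time: 16.15
position: [0.4823, -0.1635, 0.1393]
tcp_rot: [-2.499, -1.904, 0.0]
force: [-0.7, -0.1, -1.4]
width: 0.0222
finger_force: 78.4
```

Each step needs its reading before the next, so I'll go on one at a time.

>>> {"fn": "play_rows", "kwargs": {"plan": [[0, 0, 1, 0], [0, 0, 1, 0], [0, 0, 0, 0], [0, 0, 0, 0]]}}

```text
time: 16.55
position: [0.4823, -0.1635, 0.1373]
tcp_rot: [-2.499, -1.904, 0.0]
force: [0.2, 0.4, -0.6]
width: 0.0225
finger_force: 78.4
```

>>> {"fn": "play_rows", "kwargs": {"plan": [[0, 0, 1, 0], [0, 0, 1, 0], [0, 0, 0, 0], [0, 0, 0, 0]]}}

```text
time: 16.95
position: [0.4824, -0.1635, 0.1357]
tcp_rot: [2.499, 1.904, 0.0]
force: [-0.2, -0.3, -0.1]
width: 0.0227
finger_force: 78.5
```

>>> {"fn": "play_rows", "kwargs": {"plan": [[0, 0, 1, 0], [0, 0, 1, 0], [0, 0, 0, 0], [0, 0, 0, 0]]}}

```text
time: 17.35
position: [0.4824, -0.1635, 0.1336]
tcp_rot: [2.499, 1.904, 0.0]
force: [0.9, 0.1, 1.9]
width: 0.0222
finger_force: 78.4
```

```bash
python3 - <<'E'
from fit import *
np.set_printoptions(precision=4,suppress=True)
F=[];Z=[]
for i in range(12):
    snapshot("top");s=arm.observe();F.append(s["force"]);Z.append(s["position"])
print(np.mean(F,0),np.std(F,0),np.mean(Z,0))
E
```

```text
[-0.0546  0.3547  1.7107] [0.5068 0.3719 0.6381] [ 0.4824 -0.1635  0.1335]
```

Net spring force is about 3.2 N, which means about 3 mm in (contact at z ≈ 0.1365). I need about 4 mm more.

>>> {"fn": "play_rows", "kwargs": {"plan": [[0, 0, 1, 0], [0, 0, 1, 0], [0, 0, 1, 0], [0, 0, 1, 0], [0, 0, 0.3, 0], [0, 0, 0, 0], [0, 0, 0, 0]]}}

```text
time: 18.65
position: [0.4824, -0.1635, 0.1292]
tcp_rot: [2.499, 1.904, 0.0]
force: [-0.3, 0.4, 3.2]
width: 0.0223
finger_force: 78.4
```

```bash
python3 - <<'E'
from fit import *
np.set_printoptions(precision=4,suppress=True)
F=[];Z=[]
for i in range(12):
    p=snapshot("wrist" if i%2 else "side");s=arm.observe();F.append(s["force"]);Z.append(s["position"])
print(np.mean(F,0),np.mean(Z,0),s["width"],s["time"])
print(caps(p,15,2000))
q=snapshot("side")
for x in (p,q):
  for t in("setter","setter_tip"):print(t,[(np.array(r["point"]),r["conf"]) for r in pinpoint(x,t)[:1]])
a=p["color"][60:360,130:390];b=q["color"][100:190,240:330]
cv2.imwrite("pics/c7.png",np.hstack([cv2.resize(a,(400,461)),cv2.resize(b,(400,461))]))
E
```

```text
[-0.021   0.6198  3.4513] [ 0.4824 -0.1635  0.1291] 0.02243654544402666 19.25
[(array([277., 236.]), np.int32(56), array([ 0.4926, -0.2043,  0.029 ]))]
setter [(array([ 0.4832, -0.1616,  0.0632]), 0.81)]
setter_tip [(array([ 0.4801, -0.1604,  0.03  ]), 0.66)]
setter [(array([ 0.483 , -0.1605,  0.0664]), 0.55)]
setter_tip [(array([ 0.7515,  0.3021, -0.0015]), 0.58)]
```

View pics/c7.png

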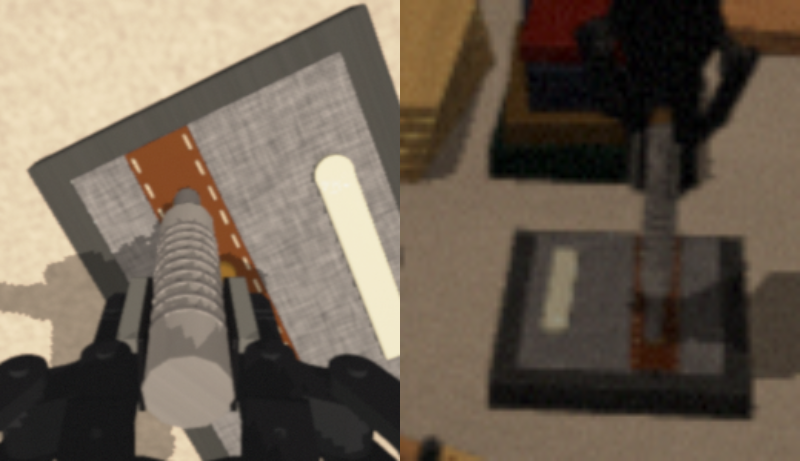

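The wrist view shows the shank seated on the cap at crop (188,193), and the side view shows the setter upright. Measured load is 4.9 N, or about 7.3 mm in. I'll check the centring numerically at the tip, using the visible cap rim.

```bash
python3 - <<'E'
from fit import *
import fit
np.set_printoptions(precision=4,suppress=True,linewidth=150)
p=snapshot("wrist");im=p["color"]
m=cut_out(p,"setter")[0]["mask"].astype(float)
def s2(d):
    x,y,tx,ty=d; a=np.array([tx,ty,1.]);e1=np.array([1,0,-tx]);e2=np.array([0,1,-ty]);t=np.array([x,y,.030]);q=np.zeros((1536,2048),np.uint8)
    for s0,s1,r in((0,.034,.0068),(.033,.138,.012)):
        pts=np.array([uv(p,t+a*s+r*(e1*np.cos(k)+e2*np.sin(k))) for s in(s0,s1) for k in np.linspace(0,6.28,40)])
        cv2.fillConvexPoly(q,cv2.convexHull((4*pts+1.5).astype(np.float32)).round().astype(int),255)
    return cv2.resize(q,(512,384),interpolation=cv2.INTER_AREA)/255.
x0=np.array([.4822,-.1620,0,-.02]);f=lambda d:1-np.minimum(m,s2(d)).sum()/np.maximum(m,s2(d)).sum()
r=minimize(f,x0,method="Nelder-Mead",options=dict(initial_simplex=x0+np.vstack([np.zeros(4),np.diag([.003,.003,.03,.03])])-[.001,.001,.01,.01],maxiter=300))
print(r.x,r.fun)
c=np.array([.4822,-.1623,.030]); print("cap top",uv(p,c),"near rim",uv(p,c+[.002,.0072,0]),uv(p,c+[.002,.0072,-.004]),"tip near",uv(p,[r.x[0]+.0018,r.x[1]+.0065,.03]), "cap2",uv(p,[.4904,-.2061,.03]))
v,u=np.nonzero(m);print("mask top",v.min(),u[v<v.min()+3].mean())
for vv in range(176,196): print(vv,m[vv,246:258:3].astype(int),[tuple(map(int,im[vv,k])) for k in(246,250,252,256)])
hsv=cv2.cvtColor(im,cv2.COLOR_BGR2HSV)
for vv in range(178,198): print(vv,*hsv[vv,236:270:2,0])
E
```

```text
[ 0.4822 -0.1608 -0.0051 -0.0297] 0.04283876785019458
cap top [251.648  193.5367] near rim [251.6644 184.5488] [251.6679 183.0812] tip near [251.1229 183.7128] cap2 [275.0717 238.9848]
mask top 183 251.3181818181818
176 [0 0 0 0] [(37, 73, 135), (35, 72, 134), (35, 73, 135), (35, 73, 134)]
177 [0 0 0 0] [(34, 73, 134), (35, 73, 135), (36, 73, 134), (36, 73, 135)]
178 [0 0 0 0] [(34, 72, 134), (34, 73, 135), (35, 73, 134), (36, 74, 135)]
179 [0 0 0 0] [(36, 73, 135), (35, 73, 134), (36, 73, 135), (36, 73, 135)]
180 [0 0 0 0] [(36, 72, 134), (36, 73, 134), (33, 70, 128), (38, 75, 135)]
181 [0 0 0 0] [(35, 72, 133), (36, 69, 123), (39, 64, 110), (34, 72, 133)]
182 [0 0 0 0] [(36, 68, 125), (57, 74, 105), (63, 78, 106), (38, 73, 131)]
183 [0 0 1 0] [(39, 63, 107), (86, 95, 108), (86, 96, 108), (54, 76, 116)]
184 [0 1 1 1] [(60, 75, 108), (94, 102, 111), (96, 104, 112), (81, 91, 111)]
185 [1 1 1 1] [(78, 88, 105), (94, 102, 110), (96, 104, 111), (91, 98, 109)]
186 [1 1 1 1] [(85, 92, 102), (94, 102, 110), (96, 104, 113), (93, 101, 109)]
187 [1 1 1 1] [(86, 93, 102), (96, 102, 111), (95, 1
[... 1063 characters left out ...]
1 11 11 13 15 16 14 12 11 11 11 11 13 15
186 12 12 12 11 10 12 14 15 14 13 15 11 11 11 11 12 16
187 12 12 11 11 10 13 14 12 16 15 12 12 11 11 12 11 16
188 11 11 11 11 10 14 11 14 13 13 13 12 11 11 11 11 15
189 11 11 11 11 13 16 11 12 14 14 13 14 11 12 11 12 13
190 11 11 11 11 13 16 13 14 15 15 13 12 10 11 11 11 11
191 11 11 11 12 13 14 12 12 16 15 12 16 11 12 12 11 11
192 11 11 11 13 13 15 13 14 15 15 15 14 12 11 11 12 12
193 12 11 11 13 12 16 14 14 15 16 16 14 13 11 11 11 11
194 11 11 11 13 14 16 14 14 15 17 17 15 14 11 11 12 11
195 12 11 11 13 15 14 16 15 16 17 16 16 16 12 11 11 11
196 11 11 12 15 16 16 16 16 15 16 15 16 16 13 10 11 12
197 12 12 15 14 15 14 16 16 16 15 14 16 14 14 11 12 12
```

The steel overhangs the near rim, so the tip sits about 2 mm too far toward +y. I'll lift clear, shift 2 mm and lean on it again.

>>> {"fn": "play_rows", "kwargs": {"plan": [[0, 0, -3, 0], [0, 0, -4, 0], [0, 0, -4, 0], [-1, 0, 0, 0], [-1, 0, 0, 0], [0, 0, 4, 0], [0, 0, 2, 0], [0, 0, 2, 0], [0, 0, 2, 0], [0, 0, 1, 0], [0, 0, 0, 0], [0, 0, 0, 0]]}}

```text
time: 20.8
position: [0.4819, -0.1654, 0.1294]
tcp_rot: [2.499, 1.904, 0.0]
force: [-0.1, 0.5, 3.3]
width: 0.0223
finger_force: 78.6
```

```bash
python3 - <<'E'
from fit import *
np.set_printoptions(precision=4,suppress=True,linewidth=150)
F=[];Z=[]
for i in range(12):
    p=snapshot("wrist");s=arm.observe();F.append(s["force"]);Z.append(s["position"])
print(np.mean(F,0),np.mean(Z,0),s["width"],s["time"])
im=p["color"];c=np.array([.4822,-.1623,.030]); print("cap top",uv(p,c),"near rim",uv(p,c+[.002,.0072,0]),uv(p,c+[.002,.0072,-.004]),"cap2",uv(p,[.4904,-.2061,.03]))
for vv in range(176,192): print(vv,[tuple(map(int,im[vv,k])) for k in(242,246,250,254,258)])
E
```

```text
[-0.4928  0.3485  3.3583] [ 0.4819 -0.1654  0.1292] 0.022385316364958004 21.4
cap top [251.6449 191.1454] near rim [251.6614 182.1127] [251.665  180.6777] cap2 [275.1237 236.8142]
176 [(35, 73, 134), (37, 74, 135), (36, 73, 135), (38, 74, 135), (35, 74, 135)]
177 [(37, 73, 136), (35, 72, 134), (38, 76, 137), (35, 74, 135), (36, 74, 135)]
178 [(35, 73, 134), (36, 73, 135), (35, 74, 135), (36, 73, 136), (34, 72, 134)]
179 [(36, 73, 135), (36, 74, 135), (35, 73, 135), (37, 74, 136), (36, 73, 135)]
180 [(37, 75, 136), (36, 73, 135), (35, 74, 133), (36, 74, 135), (35, 73, 136)]
181 [(36, 73, 135), (37, 74, 135), (37, 76, 128), (38, 79, 136), (36, 73, 135)]
182 [(35, 74, 135), (37, 75, 133), (55, 88, 121), (54, 93, 136), (37, 73, 135)]
183 [(36, 73, 135), (45, 82, 126), (85, 99, 114), (79, 98, 120), (38, 78, 135)]
184 [(35, 73, 134), (64, 95, 127), (93, 102, 111), (90, 99, 111), (42, 85, 135)]
185 [(37, 74, 135), (78, 96, 115), (92, 101, 109), (95, 102, 111), (57, 93, 132)]
186 [(37, 76, 135), (84, 94, 104), (93, 101, 110), (95, 103, 111), (73, 98, 123)]
187 [(39, 78, 135), (86, 93, 102), (95, 103, 111), (95, 102, 111), (83, 96, 113)]
188 [(41, 81, 131), (87, 94, 101), (95, 102, 111), (95, 103, 112), (86, 97, 110)]
189 [(43, 80, 126), (87, 95, 103), (94, 101, 110), (94, 102, 110), (88, 98, 109)]
190 [(45, 81, 127), (87, 95, 102), (92, 98, 108), (94, 102, 111), (89, 98, 108)]
191 [(44, 74, 114), (86, 93, 100), (88, 95, 104), (101, 109, 118), (90, 97, 107)]
```

A thin brass rim now shows evenly around the tip. The load is 4.8 N, about 7 mm of travel. Handing in.

```bash
python3 -c "
from cell import workorder
print(workorder.finish_job())"
```

```text
the job is handed in; nothing more can be done
None
```

The job is handed in: the proud cap (slab y = +67.5 mm) is pressed home, and the gripped setter stands on it within about 1 mm of centre, leaning roughly 2° and pushed in about 7 mm (half its travel) without bottoming.

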